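# Hold the hidden bolt behind the sleeve-board bracket

### The arm

A 6-joint arm with a two-finger parallel gripper is mounted at the origin on the work surface. World frame = base frame: x ahead of the robot, y to its left, z up, the work surface at z = 0. Lengths are in mm, angles in rad, forces in N, time in s.
With the tool pointing down it reaches from about 400 to 925 mm from the base axis. Payload 12.5 kg.
Tool frame: the origin (TCP) lies midway between the tips of the shut fingers; the grasp point (between the pads) lies 19 mm behind it; z points along the fingers, y is the line along which they close (so a half turn about z gives the same grasp; the last joint's range is limited). The gripper opens to 95 mm and grips with 3 to 60 N. Pads are 20 mm wide; open, the fingers measure 119 mm over their backs; the gripper's body (75 mm by 180 mm) begins 59 mm behind the grasp point.
Start: joints at [1.212, 0.491, 1.559, -0, 1.092, -0.106], TCP at [156.304, 605.158, 214.661] pointing down, gripper open.
Joint ranges: [-3.1, 3.1], [-0.84, 2.19], [0.05, 2.79], [-1.13, 4.28], [0.06, 2.93], [-2.69, 2.69]. Speed limits (rad/s): [2.22, 2.22, 2.79, 3.14, 3.14, 3.14].

### API

Orientations are given as [roll, pitch, yaw] about the fixed x, y, z axes, in that order (R = Rz(yaw) Ry(pitch) Rx(roll)).
In Python, from cell import env gives the robot as it stands.
- The arm moves only by the tool arm_command, never from a script. Its argument "targets" is a list of rows, each a list of 5 numbers: the shift along the tool's x, y, z in mm, then the turn about the tool's z in degrees, then the opening, from 0 (shut) to 1 (fully open). In form: [[tx, ty, tz, roll, fingers], ...]. A call has 1 to 5 rows; each row is the pose to reach, as a shift and turn from the pose commanded when the call began, along the tool's axes at that moment; what a row does not reach only later rows make up. A row lasts 1/10 s, in which the tool goes at most 50 mm and 8.59 degrees, less where a joint would pass 70% of its speed; a pose out of reach is approached as far as the arm can. A call with a gripper value outside its range is refused whole. The fingers move at their own pace and stop on an object; the grip force is fixed at half the most. Time passes only in rows, so rows that repeat a pose let the fingers close. It gives the time, the measured TCP pose, the force, the opening and the grip force at its end, in the units of the state.
- env.state(): the state, without advancing time (a new reading comes with each control period).
- env.read_camera(name): name is "scene" or "top" or "wrist"; returns a dict with "frame" (384x512x3 uint8, red, green, blue), "vertical_fov" (degrees; the focal length in pixels is half the picture's height over the tangent of half this angle, whatever the lens; pixels are square), "cx", "cy" (the principal point, pixels), "world_from_camera" (4x4, takes a point from camera to world coordinates); the wrist camera has in their place "hand_eye" (4x4, takes a point from camera to tool coordinates, whose origin is the TCP and whose axes are the flange's). Camera axes: x right, y down, z forward; pixel columns grow to the right and rows downward; lengths in mm; the calibration is good to about 2 mm. The wrist camera is an equidistant fisheye: a pixel r from the principal point sees the ray r / f radians off the axis. A picture is of the moment at which its call begins: read the wrist's pose just before it. There is no depth.
- env.job_done(): hands the job in; it is judged then, once.
The state is a dict: "t": time; "joints": joint angles; "qvel": joint speeds; "tau": joint torques, N m; "eef_pos": TCP position; "tcp_rot": TCP orientation; "ft_force": force on the tool from outside, world axes, zero at the start; "moment": the same for the moment, N m; "opening": opening from 0.0 (shut) to 1.0 (fully open); "grip_force": force on a finger pad.
Only numpy, scipy, OpenCV 4.12 (cv2) and the standard library are available. Lean on these libraries where they do the work, as an engineer would, in place of code of your own. Each camera call takes 0.05 s, during which the arm holds its last target. There are 200 camera calls.

### The job

The sleeve-board stand in the sewing workshop is being taken apart. First put the two removed parts, the round collar and the square block, upright into the nests of matching shape in the blue tray, fully down and let go of; then reach from above into the narrow gap behind the steel bracket plate and grip the brass hexagonal bolt head, which the nut runner in front is slowly dragging round, firmly between both fingers so that it no longer turns. Finish while holding the bolt head like that, do not let go, and leave the other loose things on the table where they are.

Things in the scene. Friction and masses are not known exactly. Their poses are not given: they have to be found in the camera images.
- stand: Fixed stand: grey foot plate 150 x 150 x 12; on it a steel bracket plate (6 thick) and, behind it, a grey back wall (22 thick), both 150 wide, tops 90 above the table. Origin on the table straight under the bolt head's centre; z up, y along the gap between plate and wall, x square to the plate, pointing from plate to wall (away from the robot).
- gap_mouth (a point): Middle of the mouth of the gap between bracket plate and back wall, 90 above the table. The gap is 48 wide along the stand's x (from -23 to +25), open at the top and both ends, floor 12 above the table. In front of the plate a red nut runner, 42 dia, lies along the stand's x from -29 to -146, top at 81.
- bolt_head (a point): Centre of the brass hexagonal bolt head in the gap, 60 above the table. 24 across flats, 27.7 across corners, 18 long along its level axis (the stand's x); 14 from the plate, 16 from the back wall, 36 free below it, 60 free on either side along the stand's y. A shank 18 dia joins it to the plate. The point turns with the bolt about x; y is square to a pair of flats.
- bolt (a joint): Angle of the bolt in rad about the stand's x, right-handed; at 0 and every 1.047 (60 degrees) a pair of flats stands upright, facing along the stand's y. It turns by itself at 0.1 to 0.2 rad/s, growing, with 0.06 N m; a light grip stops it, and fingers closing along the stand's y turn the nearest flats to themselves. It cannot slide.
- tray: Blue parts tray, fixed: a slab 90 (x) x 170 (y) x 14 high. Origin at the centre of its underside, z up.
- round_nest (a point): Centre of the floor of the round nest in the tray: 46 dia, 10 deep (floor 4 above the table). It lies at y = -41 in the tray's frame.
- square_nest (a point): Centre of the floor of the square nest in the tray: 40 x 40 with sides along the tray's x and y, 10 deep (floor 4 above the table). It lies at y = +41 in the tray's frame.
- collar_center (a point): Centre of the round aluminium collar: 42 dia x 40 high, standing upright on the table, so the centre is 20 above its underside; about 150 g. Black disc on top (look of a bore). Seated, it stands 30 out of the tray, its centre 24 above the table.
- block_center (a point): Centre of the dark steel block: 36 x 36 x 40 high, standing upright, sides along its x and y, the centre 20 above its underside; about 200 g. Black disc on top. Seated, it stands 30 out of the tray, its centre 24 above the table.
- pin_tin: Bystander, to be left alone: round green pin tin, 54 dia x 22 high; origin at the centre of its underside.
- chalk: Bystander, to be left alone: flat white square of tailor's chalk, 45 x 45 x 8; origin at the centre of its underside.
- spool: Bystander, to be left alone: red thread spool, 32 dia x 44 high; origin at the centre of its underside.
- screwdriver: Bystander, to be left alone: screwdriver lying on the table; origin about its middle, on the table.
- bobbin: Bystander, to be left alone: small steel sewing bobbin, 21 dia x 11 high; origin at the centre of its underside.
There are look-alikes about, which are no part of the job. Leave any turquoise look-alike of the part that bears collar_center alone.

How it is judged:
By the outcome, as a careful person would: the job done as asked, in the order asked, and still so for the second after the job is handed in, while the arm keeps its last pose, push and grip.
It also fails if it takes over 64 s, if anything falls off the work surface, if the arm or the gripper's body presses on something with over 40 N, if the wrist force passes 120 N, or if a joint passes its speed limit or range.

## Working session

There is one attempt and no reset: what is moved stays moved. The work goes in short steps, Python scripts to look and compute and a tool call to move; the robot and the scene stay as the last step left them, time stands still between calls to the robot, and variables do not carry over. Pictures are saved under pics/ and viewed, at most 10 in all, crops included, and the job is handed in when it is done.

Besides the shell and the picture viewer there is one more tool, called after ">>>" as name([rows], argument=value, ...), one row to a line, values as JSON. arm_command: Moves the arm, as the interface text tells. Its arguments: {"type":"object","properties":{"targets":{"type":"array","items":{"type":"array","items":{"type":"number"}}}},"required":["targets"]}

```bash
ls; mkdir -p pics; cat > h.py <<'E'
import numpy as np, cv2
from cell import env
from scipy.spatial.transform import Rotation as Rn
def cam(n):
    return env.read_camera(n)
def ray(c,u,v):
    f=192/np.tan(np.radians(c["vertical_fov"])/2)
    T=np.array(c["world_from_camera"]); d=T[:3,:3]@np.array([(u-c["cx"])/f,(v-c["cy"])/f,1]); return T[:3,3],d
def at(c,u,v,z):
    o,d=ray(c,u,v); return o+d*(z-o[2])/d[2]
def px(c,p):
    f=192/np.tan(np.radians(c["vertical_fov"])/2)
    T=np.linalg.inv(np.array(c["world_from_camera"])); q=T[:3,:3]@np.array(p,float)+T[:3,3]
    return f*q[0]/q[2]+c["cx"],f*q[1]/q[2]+c["cy"]
def save(n,img,s=1):
    cv2.imwrite("pics/"+n+".png",cv2.resize(img[:,:,::-1],None,fx=s,fy=s,interpolation=cv2.INTER_CUBIC))
E
python3 - <<'E'
from h import *
import pickle
for n in("scene","top"):
    c=cam(n); pickle.dump(c,open(n+".pkl","wb")); save(n,c["frame"],1.5); print(n,np.round(c["world_from_camera"],3).tolist(),c["vertical_fov"],c["cx"],c["cy"])
s=env.state();print({k:np.round(v,3).tolist() for k,v in s.items()})
E
```

```text
pics
scene [[0.501, 0.703, -0.504, 1037.243], [0.865, -0.418, 0.277, -330.547], [-0.016, -0.575, -0.818, 887.668], [0.0, 0.0, 0.0, 1.0]] 48.654501827595865 262.19820279661076 192.14780181309845
top [[0.002, -0.995, 0.096, 450.395], [-1.0, -0.002, -0.003, -30.736], [0.003, -0.096, -0.995, 952.388], [0.0, 0.0, 0.0, 1.0]] 54.57692219032216 257.90926514301236 188.02878591970688
{'t': 0.1, 'joints': [1.212, 0.492, 1.559, -0.0, 1.092, -0.106], 'qvel': [0.001, -0.002, -0.002, -0.003, 0.0, 0.0], 'tau': [0.003, -61.362, -25.861, 0.069, 0.047, -0.0], 'eef_pos': [156.225, 604.945, 214.113], 'tcp_rot': [-3.141, -0.0, 2.889], 'ft_force': [0.952, -0.247, 0.381], 'moment': [-0.049, 0.007, -0.046], 'grip_force': 0.0, 'opening': 0.999}
```

View pics/top.png

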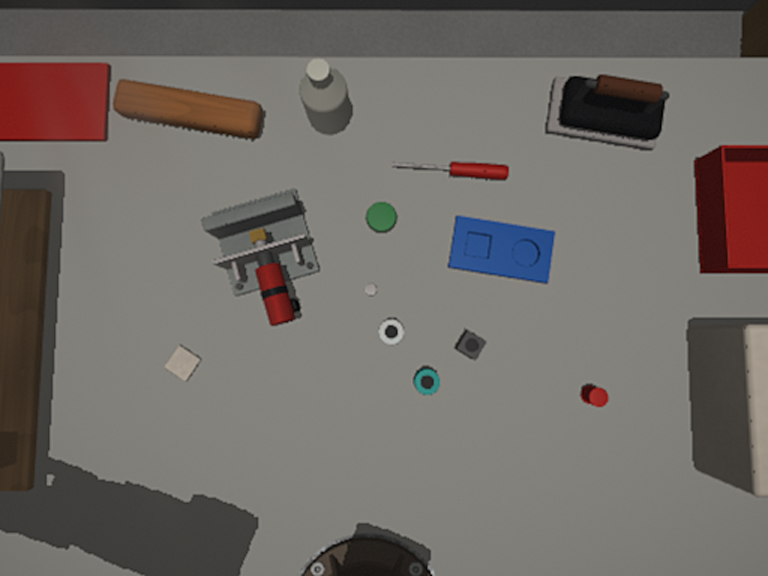

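View pics/scene.png

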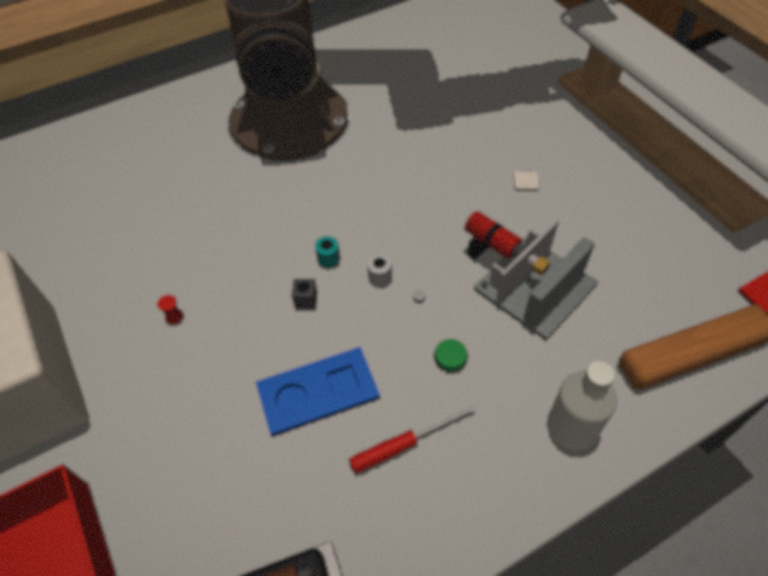

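The top view shows these, in pixels of the 1.5x picture:
- **Collar candidates:** an aluminium/white ring at (391,331) and a turquoise ring at (427,381). The aluminium one fits the description, and the turquoise one must be left alone.
- **Block:** dark, at (470,344).
- **Tray:** at (501,249), with the square nest on the left and the round nest on the right.
- **Stand:** at (262,240), with the brass head at (258,236).

I'll confirm in enlarged crops.

```bash
python3 - <<'E'
from h import *
import pickle
c=pickle.load(open("top.pkl","rb"));f=c["frame"]
save("cropA",f[135:270,235:380],4); save("cropB",f[120:220,130:220],6)
hsv=cv2.cvtColor(f,cv2.COLOR_RGB2HSV)
m=cv2.inRange(hsv,(105,120,60),(125,255,255))
cs,_=cv2.findContours(m,cv2.RETR_EXTERNAL,cv2.CHAIN_APPROX_NONE);k=max(cs,key=cv2.contourArea)
b=cv2.boxPoints(cv2.minAreaRect(k));print("tray box px",b.round(1).tolist())
w=np.array([at(c,u,v,14)[:2] for u,v in b]);print(w.round(1).tolist(),w.mean(0),np.linalg.norm(np.diff(w,axis=0),axis=1))
E
```

```text
tray box px [[298.3999938964844, 177.39999389648438], [304.1000061035156, 143.39999389648438], [370.1000061035156, 154.39999389648438], [364.3999938964844, 188.39999389648438]]
[[568.7, -136.4], [656.7, -151.7], [628.5, -320.3], [541.0, -303.5]] [ 598.7008573 -227.9871083] [ 89.32327623 170.94333053  89.14048132]
```

View pics/cropA.png

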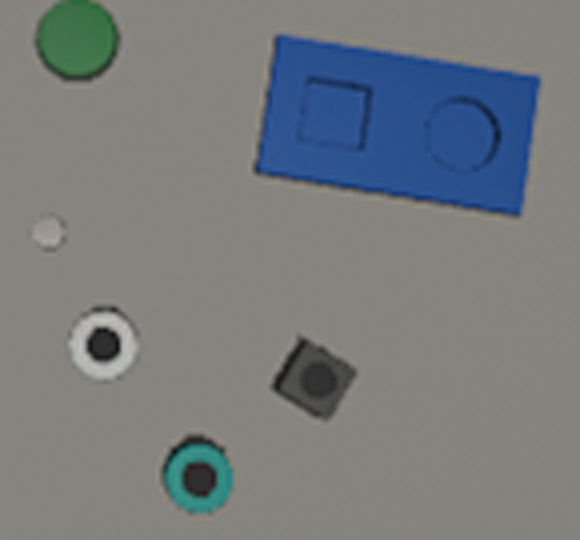

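View pics/cropB.png

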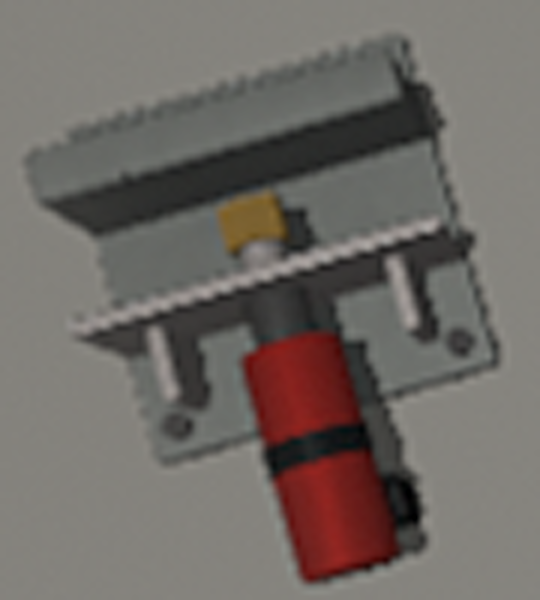

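Crop A confirms the aluminium collar, with its bore disc at (104,345). The turquoise look-alike is at (199,479) and the block disc at (319,380), with block corners near (356,373), (328,419) and (310,341). Crop B shows the plate's top edge from (75,328) to (440,222), the wall's top from about (28,160) to (400,38), and the brass head around (253,221).

```bash
python3 - <<'E'
from h import *
import pickle
c=pickle.load(open("top.pkl","rb"));s=pickle.load(open("scene.pkl","rb"))
A=lambda x,y,z:at(c,235+(x+.5)/4-.5,135+(y+.5)/4-.5,z)
B=lambda x,y,z:at(c,130+(x+.5)/6-.5,120+(y+.5)/6-.5,z)
P=lambda n,p:print(n,np.round(p,1).tolist(), "scene px",np.round(np.array(px(s,p))*1.5,1))
P("collar",A(104,345,40));P("teal",A(199,479,40));bl=A(319,380,40);P("block",bl)
P("bobbin",A(49,232,11));P("sq",A(334,114,14));P("rd",A(462,135,14));P("tin",A(78,40,22))
q=[A(*p,40) for p in((310,341),(356,373),(328,419),(282,387))]
for i in range(4):
    d=q[(i+1)%4]-q[i];print(np.linalg.norm(d).round(1),np.degrees(np.arctan2(d[1],d[0])).round(1))
a,b=B(75,328,90),B(440,222,90);P("platemid",(a+b)/2);d=a-b;print(np.linalg.norm(d),np.degrees(np.arctan2(d[1],d[0])))
w=[B(*p,90) for p in((28,160),(400,38),(412,85),(45,200))];[P("w",i) for i in w]
for z in(60,72,74):P("bolt",B(253,215,z))
E
```

```text
collar [458.2, -40.2, 40.0] scene px [378.  263.5]
teal [377.5, -97.8, 40.0] scene px [325.6 244.9]
block [437.2, -171.3, 40.0] scene px [301.7 287.4]
bobbin [529.8, -5.5, 11.0] scene px [417.7 294.9]
sq [605.5, -187.0, 14.0] scene px [342. 379.]
rd [592.2, -268.4, 14.0] scene px [289.8 396.9]
tin [651.3, -23.6, 22.0] scene px [448.6 351.3]
33.9 -124.9
32.9 147.9
33.8 55.2
32.9 -31.9
platemid [586.7, 166.5, 90.0] scene px [529.1 246.8]
147.3963533600569 106.6127976804746
w [631.9, 257.7, 90.0] scene px [592.2 243. ]
w [681.2, 112.9, 90.0] scene px [538.6 303.4]
w [662.3, 107.8, 90.0] scene px [528.2 295.9]
w [616.1, 250.5, 90.0] scene px [582.3 238.2]
bolt [615.9, 176.0, 60.0] scene px [541.9 268.2]
bolt [613.7, 173.2, 72.0] scene px [540.9 263.5]
bolt [613.3, 172.8, 74.0] scene px [540.8 262.7]
```

```bash
cat >> h.py <<'E'
def go(*ts):
    s=env.state();p=np.array(s["eef_pos"]);R=Rn.from_euler("xyz",s["tcp_rot"]).as_matrix()
    y0=np.degrees(s["tcp_rot"][2]);print("now",p.round(1),round(y0,2),"F",np.round(s["ft_force"],1),"t",s["t"])
    for x,y,z,yaw in ts:
        print((R.T@(np.array([x,y,z])-p)).round(1).tolist(),round((y0-yaw+180)%360-180,1))
E
python3 -c "
from h import *
go((420,350,180,120),(458,-40,150,80))"
```

```text
now [156.2 604.9 214.1] 165.52 F [ 1.  -0.2  0.4] t 0.1
[-319.2, -180.8, 34.3] 45.5
[-453.5, -548.9, 64.6] 85.5
```

>>> arm_command([
  [-319, -181, 34, 45, 1],
  [-319, -181, 34, 45, 1],
  [-319, -181, 34, 45, 1],
  [-319, -181, 34, 45, 1],
  [-319, -181, 34, 45, 1],
])

```text
t: 0.6
eef_pos: [336.2, 430.5, 191.3]
tcp_rot: [-3.141, -0.0, 2.133]
ft_force: [0.7, 1.0, -0.2]
opening: 1.002
grip_force: 0.0
```

```bash
python3 -c "
from h import *
go((450,200,165,110),(450,-80,150,80))"
```

```text
now [336.2 430.5 191.3] 122.21 F [ 0.7  1.  -0.2] t 0.6
[-255.7, -26.6, 26.3] 12.2
[-492.6, -175.8, 41.3] 42.2
```

>>> arm_command([
  [-256, -27, 26, 12, 1],
  [-256, -27, 26, 12, 1],
  [-256, -27, 26, 15, 1],
  [-256, -27, 26, 20, 1],
  [-256, -27, 26, 25, 1],
])

```text
t: 1.1
eef_pos: [446.8, 207.6, 166.2]
tcp_rot: [-3.142, -0.0, 1.699]
ft_force: [1.3, 0.6, -0.4]
opening: 1.002
grip_force: 0.0
```

```bash
python3 -c "
from h import *
go((450,-80,150,80))"
```

```text
now [446.8 207.6 166.2] 97.35 F [ 1.3  0.6 -0.4] t 1.1
[-285.7, -33.6, 16.2] 17.3
```

>>> arm_command([
  [-286, -34, 16, 17, 1],
  [-286, -34, 16, 17, 1],
  [-286, -34, 16, 17, 1],
  [-286, -34, 16, 17, 1],
  [-286, -34, 16, 17, 1],
])

```text
t: 1.6
eef_pos: [449.2, -42.0, 152.4]
tcp_rot: [3.142, -0.0, 1.406]
ft_force: [0.3, 0.5, 0.7]
opening: 0.997
grip_force: 0.0
```

>>> arm_command([
  [-50, 0, 0, 0, 1],
  [-50, 0, 0, 0, 1],
  [-50, 0, 0, 0, 1],
  [-50, 0, 0, 0, 1],
])

```text
t: 2.0
eef_pos: [441.3, -88.6, 152.4]
tcp_rot: [-3.141, -0.0, 1.406]
ft_force: [0.2, 0.7, -0.9]
opening: 1.001
grip_force: 0.0
```

```bash
cat >> h.py <<'E'
def wshot(n,s=1.5):
    import pickle
    st=env.state();c=env.read_camera("wrist");c["st"]=st
    pickle.dump(c,open(n+".pkl","wb"));save(n,c["frame"],s)
    return c
def wT(c):
    T=np.eye(4);T[:3,:3]=Rn.from_euler("xyz",c["st"]["tcp_rot"]).as_matrix();T[:3,3]=c["st"]["eef_pos"];return T@np.array(c["hand_eye"])
def wat(c,u,v,z):
    f=192/np.tan(np.radians(c["vertical_fov"])/2);T=wT(c)
    a=np.array([u-c["cx"],v-c["cy"]]);r=np.hypot(*a);th=r/f
    d=T[:3,:3]@np.array([*(a/max(r,1e-9)*np.sin(th)),np.cos(th)]);o=T[:3,3];return o+d*(z-o[2])/d[2]
def wpx(c,p):
    f=192/np.tan(np.radians(c["vertical_fov"])/2);T=np.linalg.inv(wT(c));q=T[:3,:3]@np.array(p,float)+T[:3,3]
    th=np.arctan2(np.hypot(q[0],q[1]),q[2]);a=q[:2]/np.hypot(q[0],q[1]);return a*th*f+[c["cx"],c["cy"]]
E
python3 -c "
from h import *
c=wshot('w1');print(np.round(c['hand_eye'],3).tolist(),c['vertical_fov'],c['cx'],c['cy'])
go((450,-80,150,80))
for n,p in dict(collar=(458.2,-40.2,40),block=(437.2,-171.3,40),sq=(605.6,-187.3,14),rd=(592,-268.4,14)).items():print(n,wpx(c,p)*1.5)"
```

```text
[[-0.0, -0.964, -0.266, 75.362], [1.0, -0.0, -0.0, -1.651], [0.0, -0.266, 0.964, -170.926], [0.0, 0.0, 0.0, 1.0]] 65.70646984690485 253.59347910956217 188.60141081073135
now [441.5 -88.3 152.5] 80.63 F [ 0.2 -0.   0.5] t 2.05
[9.5, 7.1, 2.5] 0.6
collar [396.86745815 201.85326931]
block [396.00404255 389.15724006]
sq [597.50318875 353.1585334 ]
rd [579.87060536 435.39615624]
```

View pics/w1.png

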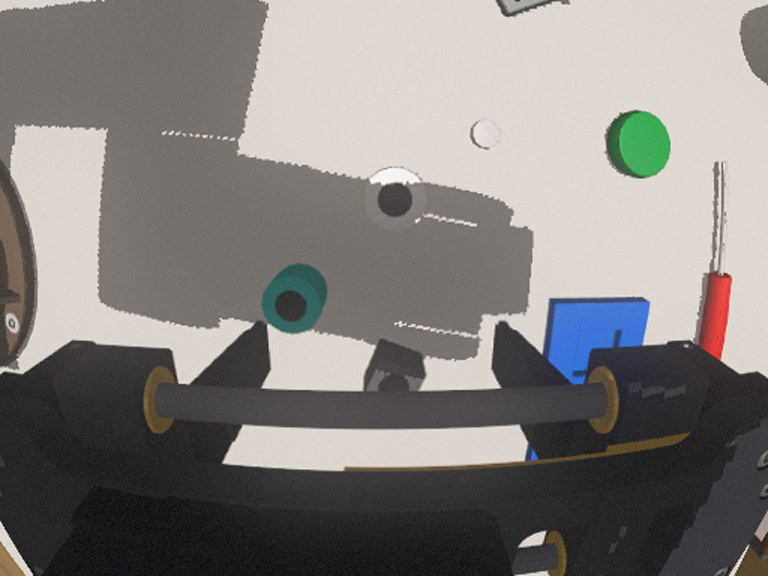

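The wrist view shows the collar disc at (395,199) against a predicted (397,202). The block is partly hidden at (393,383), against a predicted (396,389). The cameras agree within about 2 mm, so I'll go to the collar and squeeze it in two directions to centre it.

```bash
python3 -c "
from h import *
import pickle
c=pickle.load(open('w1.pkl','rb'));print(wat(c,395/1.5,199/1.5,40), wat(c,393/1.5,383/1.5,40))
go((458,-39,150,80),(458,-39,13,80))"
```

```text
[457.32032528 -38.20714652  40.        ] [ 435.84176554 -165.90792766   40.        ]
now [441.5 -88.3 152.5] 80.63 F [ 0.2 -0.   0.5] t 2.05
[51.3, 8.3, 2.5] 0.6
[51.3, 8.3, 139.5] 0.6
```

>>> arm_command([
  [51, 8, 2, 0.6, 1],
  [51, 8, 2, 0.6, 1],
  [51, 8, 50, 0.6, 1],
  [51, 8, 100, 0.6, 1],
  [51, 8, 139, 0.6, 1],
])

```text
t: 2.55
eef_pos: [457.3, -38.9, 11.8]
tcp_rot: [3.142, -0.0, 1.398]
ft_force: [0.2, -0.6, -0.5]
opening: 1.0
grip_force: 0.0
```

>>> arm_command([
  [0, 0, 0, 0, 1],
  [0, 0, 0, 0, 0.35],
  [0, 0, 0, 0, 0.35],
  [0, 0, 0, 0, 0.35],
  [0, 0, 0, 0, 0.35],
])

```text
t: 3.05
eef_pos: [458.3, -40.5, 15.0]
tcp_rot: [3.139, 0.0, 1.395]
ft_force: [0.5, 0.5, -1.0]
opening: 0.716
grip_force: 0.0
```

>>> arm_command([
  [0, 0, 0, 0, 0.35],
  [0, 0, 0, 0, 0.35],
  [0, 0, 0, 0, 0.35],
  [0, 0, 0, 0, 0.35],
  [0, 0, 0, 0, 0.35],
])

```text
t: 3.55
eef_pos: [457.8, -40.4, 13.7]
tcp_rot: [3.141, -0.0, 1.395]
ft_force: [-0.9, -0.6, 5.6]
opening: 0.437
grip_force: 30.0
```

>>> arm_command([
  [0, 0, 0, 0, 0.6],
  [0, 0, 0, 0, 0.6],
  [0, 0, 0, -9, 0.6],
  [0, 0, 0, -18, 0.6],
  [0, 0, 0, -43, 0.6],
])

```text
t: 4.05
eef_pos: [457.6, -40.4, 13.4]
tcp_rot: [-3.141, -0.0, 1.851]
ft_force: [0.4, -0.0, -0.0]
opening: 0.602
grip_force: 0.0
```

>>> arm_command([
  [0, 0, 0, -60, 0.6],
  [0, 0, 0, -60, 0.6],
  [0, 0, 0, -60, 0.6],
  [0, 0, 0, -60, 0.6],
  [0, 0, 0, -60, 0.6],
])

```text
t: 4.55
eef_pos: [457.6, -40.4, 13.4]
tcp_rot: [-3.142, -0.0, 2.601]
ft_force: [-0.2, 0.5, -0.9]
opening: 0.601
grip_force: 0.0
```

```bash
python3 -c "
from h import *
go((458,-40,13,170))"
```

```text
now [457.6 -40.4  13.4] 149.05 F [-0.2  0.5 -0.9] t 4.55
[-0.1, 0.5, 0.4] -20.9
```

>>> arm_command([
  [0, 0, 0, -20, 0.6],
  [0, 0, 0, -20, 0.6],
  [0, 0, 0, -20, 0.6],
  [0, 0, 0, -20, 0.35],
  [0, 0, 0, -20, 0.35],
])

```text
t: 5.05
eef_pos: [457.6, -40.4, 13.5]
tcp_rot: [3.141, -0.0, 2.943]
ft_force: [0.7, -0.6, 0.1]
opening: 0.485
grip_force: 0.0
```

>>> arm_command([
  [0, 0, 0, 0, 0.35],
  [0, 0, 0, 0, 0.35],
  [0, 0, 0, 0, 0.35],
  [0, 0, 0, 0, 0.35],
])

```text
t: 5.45
eef_pos: [457.6, -40.4, 13.5]
tcp_rot: [3.142, -0.0, 2.944]
ft_force: [-0.6, -0.0, -1.6]
opening: 0.434
grip_force: 30.0
```

>>> arm_command([
  [0, 0, -25, 0, 0.35],
  [0, 0, -60, 0, 0.35],
  [0, 0, -60, 0, 0.35],
])

```text
t: 5.75
eef_pos: [459.0, -40.7, 76.4]
tcp_rot: [-3.142, 0.005, 2.944]
ft_force: [-0.5, -0.3, -1.8]
opening: 0.435
grip_force: 30.0
```

```bash
python3 -c "
from h import *
go((591.9,-268.4,75,80),(591.9,-268.4,15,80))"
```

```text
now [459.  -40.7  76.4] 168.7 F [-0.5 -0.3 -1.8] t 5.75
[-174.9, -197.3, 2.3] 88.7
[-174.6, -197.3, 62.3] 88.7
```

>>> arm_command([
  [-175, -197, 2, 43, 0.35],
  [-175, -197, 2, 43, 0.35],
  [-175, -197, 2, 43, 0.35],
  [-175, -197, 2, 43, 0.35],
  [-175, -197, 2, 43, 0.35],
])

```text
t: 6.25
eef_pos: [584.2, -258.0, 70.5]
tcp_rot: [-3.141, -0.001, 2.188]
ft_force: [0.6, 0.1, -2.2]
opening: 0.437
grip_force: 30.0
```

```bash
python3 -c "
from h import *
go((591.9,-268.4,75,80))"
```

```text
now [ 584.2 -258.    70.5] 125.35 F [ 0.6  0.1 -2.2] t 6.25
[-12.9, 0.2, -4.5] 45.4
```

>>> arm_command([
  [0, 0, 0, 45, 0.35],
  [0, 0, 0, 45, 0.35],
  [0, 0, 0, 45, 0.35],
  [0, 0, 0, 45, 0.35],
  [0, 0, 0, 45, 0.35],
])

```text
t: 6.75
eef_pos: [583.5, -256.1, 70.4]
tcp_rot: [-3.14, -0.001, 1.438]
ft_force: [0.0, -1.1, -1.7]
opening: 0.434
grip_force: 30.0
```

>>> arm_command([
  [0, 0, 0, 2, 0.35],
  [0, 0, 0, 2, 0.35],
])

```text
t: 6.95
eef_pos: [583.5, -256.0, 70.5]
tcp_rot: [-3.14, -0.001, 1.409]
ft_force: [0.3, 0.0, -2.8]
opening: 0.437
grip_force: 30.0
```

```bash
python3 -c "
from h import *
c=wshot('w2');
for n,p in dict(rd=(591.8,-268.4,14),sq=(605.6,-187.3,14)).items():print(n,wpx(c,p)*1.5)
go((591.8,-268.4,75,80),(591.8,-268.4,22,80))"
```

```text
rd [402.31456079 324.41621934]
sq [405.0901556  170.72425276]
now [ 583.6 -256.1   70.7] 80.82 F [-0.2 -1.  -1.7] t 7.0
[-10.9, 10.1, -4.3] 0.8
[-10.9, 10.2, 48.7] 0.8
```

View pics/w2.png

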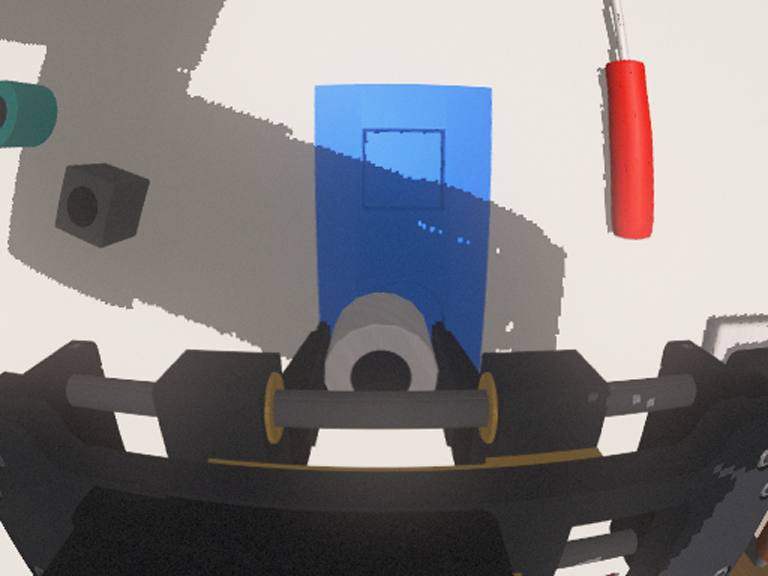

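The square nest centre is at about (404,169), against a predicted (405,171), so the tray pose is confirmed. The collar is held upright.

>>> arm_command([
  [-11, 10, 0, 0.8, 0.35],
  [-11, 10, 0, 0.8, 0.35],
  [-11, 10, 20, 0.8, 0.35],
  [-11, 10, 35, 0.8, 0.35],
  [-11, 10, 35, 0.8, 0.35],
])

```text
t: 7.5
eef_pos: [590.6, -267.8, 34.2]
tcp_rot: [-3.138, -0.002, 1.396]
ft_force: [0.4, 0.2, -1.0]
opening: 0.434
grip_force: 30.0
```

>>> arm_command([
  [0, 0, 0, 0, 0.35],
  [0, 0, 0, 0, 0.35],
])

```text
t: 7.7
eef_pos: [592.2, -268.7, 37.2]
tcp_rot: [3.141, 0.0, 1.396]
ft_force: [0.7, 0.3, -1.0]
opening: 0.437
grip_force: 30.0
```

```bash
python3 -c "
from h import *
go((591.8,-268.4,18,80))"
```

```text
now [ 592.2 -268.7   37.2] 79.97 F [ 0.7  0.3 -1. ] t 7.7
[0.2, -0.5, 19.2] -0.0
```

>>> arm_command([
  [0, -0.4, 5, 0, 0.35],
  [0, -0.4, 9, 0, 0.35],
  [0, -0.4, 13, 0, 0.35],
  [0, -0.4, 17, 0, 0.35],
  [0, -0.4, 19, 0, 0.35],
])

```text
t: 8.2
eef_pos: [591.4, -268.5, 17.4]
tcp_rot: [-3.141, -0.0, 1.396]
ft_force: [-7.0, 3.3, 23.5]
opening: 0.435
grip_force: 30.0
```

>>> arm_command([
  [0, 0, 0, 0, 0.35],
  [0, 0, 0, 0, 0.35],
])

```text
t: 8.4
eef_pos: [591.6, -268.6, 17.5]
tcp_rot: [3.142, -0.0, 1.395]
ft_force: [0.6, -0.2, -1.9]
opening: 0.435
grip_force: 30.0
```

>>> arm_command([
  [0, 0, 0, 0, 0.7],
  [0, 0, 0, 0, 0.7],
  [0, 0, 0, 0, 0.7],
  [0, 0, -40, 0, 0.7],
  [0, 0, -80, 0, 1],
])

```text
t: 8.9
eef_pos: [591.1, -268.4, 97.7]
tcp_rot: [-3.139, -0.001, 1.395]
ft_force: [-0.2, -0.5, 0.0]
opening: 0.735
grip_force: 0.0
```

>>> arm_command([
  [0, 0, -5, 0, 1],
  [0, 0, -5, 0, 1],
])

```text
t: 9.1
eef_pos: [592.0, -268.8, 103.9]
tcp_rot: [3.139, 0.001, 1.396]
ft_force: [-1.0, -0.6, -0.5]
opening: 0.897
grip_force: 0.0
```

```bash
python3 -c "
from h import *
c=wshot('w3');print(wpx(c,(591.6,-268.6,44))*1.5)
save('w3c',c['frame'][0:280,150:512],1.5)
go((437,-171,100,56.5),(437,-171,13.5,56.5))"
```

```text
[382.47755231 303.09753988]
now [ 591.4 -268.5  102.5] 79.96 F [-0.5 -0.8 -0.4] t 9.15
[69.1, -169.1, 2.5] 23.5
[69.1, -169.1, 89.0] 23.5
```

>>> arm_command([
  [69, -169, 0, 23.5, 1],
  [69, -169, 0, 23.5, 1],
  [69, -169, 0, 23.5, 1],
  [69, -169, 0, 23.5, 1],
  [69, -169, 3, 23.5, 1],
])

```text
t: 9.65
eef_pos: [433.4, -168.7, 98.8]
tcp_rot: [-3.137, 0.0, 0.986]
ft_force: [-0.6, 0.0, -0.2]
opening: 1.002
grip_force: 0.0
```

>>> arm_command([
  [0, 0, 0, 0, 1],
  [0, 0, 0, 0, 1],
])

```text
t: 9.85
eef_pos: [437.9, -171.7, 99.1]
tcp_rot: [-3.141, -0.0, 0.985]
ft_force: [-1.0, 0.4, -0.1]
opening: 1.002
grip_force: 0.0
```

```bash
python3 -c "
from h import *
go((437.1,-171.3,13.5,56.5))"
```

```text
now [ 437.9 -171.7   99.1] 56.45 F [-1.   0.4 -0.1] t 9.85
[-0.1, -0.8, 85.6] -0.0
```

View pics/w3c.png

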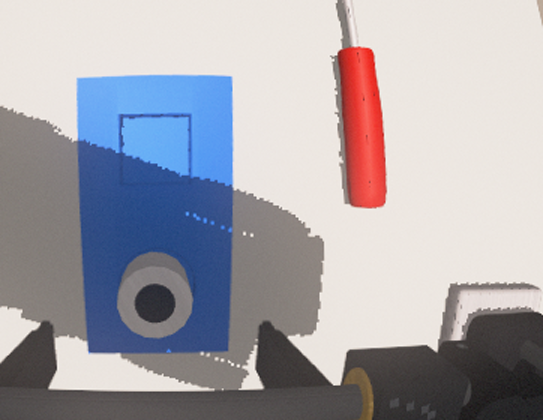

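The collar stands upright in the round nest. Its disc is at about (380,304) in full-frame pixels, against a predicted (382,303) for a seated part. Next is the block.

>>> arm_command([
  [0, -0.8, 40, 0, 1],
  [0, -0.8, 85, 0, 1],
  [0, -0.8, 85, 0, 1],
  [0, -0.8, 85, 0, 0.3],
  [0, -0.8, 85, 0, 0.3],
])

```text
t: 10.35
eef_pos: [437.5, -171.3, 16.2]
tcp_rot: [3.139, -0.0, 0.985]
ft_force: [-0.5, -0.4, -0.1]
opening: 0.883
grip_force: 0.0
```

>>> arm_command([
  [0, 0, 0, 0, 0.3],
  [0, 0, 0, 0, 0.3],
  [0, 0, 0, 0, 0.3],
  [0, 0, 0, 0, 0.3],
  [0, 0, 0, 0, 0.3],
])

```text
t: 10.85
eef_pos: [436.6, -170.8, 14.9]
tcp_rot: [3.141, -0.0, 0.985]
ft_force: [0.3, 0.0, -0.3]
opening: 0.472
grip_force: 0.0
```

>>> arm_command([
  [0, 0, 0, 0, 0.3],
  [0, 0, 0, 0, 0.3],
  [0, 0, 0, 0, 0.3],
])

```text
t: 11.15
eef_pos: [436.5, -170.8, 14.7]
tcp_rot: [3.142, -0.0, 0.985]
ft_force: [0.5, -1.1, 3.0]
opening: 0.38
grip_force: 29.6
```

>>> arm_command([
  [0, 0, 0, 0, 0.75],
  [0, 0, 0, 0, 0.75],
  [0, 0, 0, 0, 0.75],
  [0, 0, 0, 0, 0.75],
  [0, 0, 0, -8, 0.75],
])

```text
t: 11.65
eef_pos: [436.5, -170.7, 14.6]
tcp_rot: [-3.142, -0.0, 1.126]
ft_force: [-0.5, -0.7, 0.3]
opening: 0.724
grip_force: 0.0
```

>>> arm_command([
  [0, 0, 0, -42, 0.75],
  [0, 0, 0, -42, 0.75],
  [0, 0, 0, -42, 0.75],
  [0, 0, 0, -42, 0.75],
  [0, 0, 0, -42, 0.75],
])

```text
t: 12.15
eef_pos: [436.5, -170.8, 14.6]
tcp_rot: [3.142, -0.0, 1.864]
ft_force: [-0.7, 0.0, 1.0]
opening: 0.752
grip_force: 0.0
```

>>> arm_command([
  [0, 0, 0, -40, 0.75],
  [0, 0, 0, -40, 0.75],
  [0, 0, 0, -40, 0.75],
  [0, 0, 0, -40, 0.75],
  [0, 0, 0, -40, 0.75],
])

```text
t: 12.65
eef_pos: [436.5, -170.7, 14.6]
tcp_rot: [3.142, -0.0, 2.562]
ft_force: [0.7, 0.1, -0.1]
opening: 0.75
grip_force: 0.0
```

>>> arm_command([
  [0, 0, 0, 0, 0.75],
  [0, 0, 0, 0, 0.3],
  [0, 0, 0, 0, 0.3],
  [0, 0, 0, 0, 0.3],
  [0, 0, 0, 0, 0.3],
])

```text
t: 13.15
eef_pos: [436.5, -170.7, 14.6]
tcp_rot: [3.141, -0.0, 2.555]
ft_force: [0.7, -0.3, -1.0]
opening: 0.471
grip_force: 0.0
```

>>> arm_command([
  [0, 0, 0, 0, 0.3],
  [0, 0, 0, 0, 0.3],
  [0, 0, 0, 0, 0.3],
  [0, 0, 0, 0, 0.3],
])

```text
t: 13.55
eef_pos: [436.6, -170.7, 14.6]
tcp_rot: [3.141, 0.0, 2.556]
ft_force: [0.6, -0.3, -0.2]
opening: 0.379
grip_force: 29.9
```

>>> arm_command([
  [0, 0, -25, 0, 0.3],
  [0, 0, -60, 0, 0.3],
  [0, 0, -60, 0, 0.3],
])

```text
t: 13.85
eef_pos: [437.7, -171.4, 77.5]
tcp_rot: [3.141, 0.005, 2.556]
ft_force: [0.6, 0.0, -2.8]
opening: 0.376
grip_force: 29.9
```

```bash
python3 -c "
from h import *
go((605.5,-187.5,75,170.5))"
```

```text
now [ 437.7 -171.4   77.5] 146.46 F [ 0.6  0.  -2.8] t 13.85
[-148.8, 79.3, 3.2] -24.0
```

>>> arm_command([
  [-149, 79, 0, -24, 0.3],
  [-149, 79, 0, -24, 0.3],
  [-149, 79, 0, -24, 0.3],
  [-149, 79, 0, -24, 0.3],
  [-149, 79, 0, -24, 0.3],
])

```text
t: 14.35
eef_pos: [606.0, -187.1, 73.0]
tcp_rot: [3.141, -0.0, 2.976]
ft_force: [-1.1, -0.3, -1.4]
opening: 0.378
grip_force: 29.9
```

>>> arm_command([
  [0, 0, 0, 0, 0.3],
  [0, 0, 0, 0, 0.3],
  [0, 0, 0, 0, 0.3],
])

```text
t: 14.65
eef_pos: [603.5, -187.3, 74.6]
tcp_rot: [3.141, -0.001, 2.974]
ft_force: [-0.4, 0.4, -1.2]
opening: 0.376
grip_force: 29.9
```

```bash
python3 -c "
from h import *
go((605.5,-187.5,35,170.5))"
```

```text
now [ 603.5 -187.3   74.6] 170.42 F [-0.4  0.4 -1.2] t 14.65
[-2.0, 0.1, 39.6] -0.1
```

>>> arm_command([
  [-2, 0, 10, 0, 0.3],
  [-2, 0, 25, 0, 0.3],
  [-2, 0, 36, 0, 0.3],
  [-2, 0, 36, 0, 0.3],
  [-2, 0, 36, 0, 0.3],
])

```text
t: 15.15
eef_pos: [606.2, -187.5, 38.0]
tcp_rot: [3.141, -0.001, 2.975]
ft_force: [0.8, -0.5, -1.2]
opening: 0.377
grip_force: 29.9
```

```bash
python3 -c "
from h import *
go((605.5,-187.5,18.6,170.5))"
```

```text
now [ 606.2 -187.5   38. ] 170.46 F [ 0.8 -0.5 -1.2] t 15.15
[0.6, -0.1, 19.4] -0.0
```

>>> arm_command([
  [0.4, 0, 5, 0, 0.3],
  [0.4, 0, 9, 0, 0.3],
  [0.4, 0, 13, 0, 0.3],
  [0.4, 0, 17, 0, 0.3],
  [0.4, 0, 19.5, 0, 0.3],
])

```text
t: 15.65
eef_pos: [605.8, -187.5, 18.7]
tcp_rot: [3.141, -0.0, 2.975]
ft_force: [-0.1, -0.9, -2.1]
opening: 0.378
grip_force: 29.9
```

>>> arm_command([
  [0, 0, 0, 0, 0.3],
  [0, 0, 0, 0, 0.3],
])

```text
t: 15.85
eef_pos: [605.9, -187.5, 19.1]
tcp_rot: [3.142, -0.0, 2.975]
ft_force: [-0.4, -0.3, -2.4]
opening: 0.377
grip_force: 29.9
```

>>> arm_command([
  [0, 0, 0.7, 0, 0.3],
  [0, 0, 0.7, 0, 0.3],
  [0, 0, 0.7, 0, 0.6],
  [0, 0, 0.7, 0, 0.6],
  [0, 0, 0.7, 0, 0.6],
])

```text
t: 16.35
eef_pos: [606.0, -187.5, 18.5]
tcp_rot: [3.142, 0.0, 2.975]
ft_force: [-0.0, 0.5, -0.1]
opening: 0.566
grip_force: 0.0
```

>>> arm_command([
  [0, 0, 0, 0, 0.6],
  [0, 0, -35, 0, 0.6],
  [0, 0, -70, 0, 0.6],
  [0, 0, -110, 0, 1],
  [0, 0, -130, 0, 1],
])

```text
t: 16.85
eef_pos: [606.7, -187.8, 151.9]
tcp_rot: [-3.141, 0.004, 2.975]
ft_force: [-0.2, -0.5, -0.1]
opening: 0.715
grip_force: 0.0
```

```bash
python3 -c "
from h import *
go((570,0,170,140),(608,172,190,106.6))"
```

```text
now [ 606.7 -187.8  151.9] 170.46 F [-0.2 -0.5 -0.1] t 16.85
[67.3, 179.1, -18.5] 30.5
[58.3, 355.0, -38.6] 63.9
```

```bash
python3 -c "
from h import *
go((640,182,160,196.6))"
```

```text
now [ 606.7 -187.8  151.9] 170.46 F [-0.2 -0.5 -0.1] t 16.85
[28.5, 370.2, -8.5] -26.1
```

>>> arm_command([
  [28, 370, -8, 0, 1],
  [28, 370, -8, 0, 1],
  [28, 370, -8, 0, 1],
  [28, 370, -8, 0, 1],
  [28, 370, -8, 0, 1],
])

```text
t: 17.35
eef_pos: [628.6, 63.4, 154.1]
tcp_rot: [3.141, 0.0, 2.975]
ft_force: [1.2, 0.4, 0.5]
opening: 0.997
grip_force: 0.0
```

```bash
python3 -c "
from h import *
go((640,182,160,196.6))"
```

```text
now [628.6  63.4 154.1] 170.45 F [1.2 0.4 0.5] t 17.35
[8.4, 118.9, -5.9] -26.2
```

>>> arm_command([
  [8, 119, -6, -26, 1],
  [8, 119, -6, -26, 1],
  [8, 119, -6, -26, 1],
  [8, 119, -6, -26, 1],
  [8, 119, -6, -26, 1],
])

```text
t: 17.85
eef_pos: [640.3, 180.0, 159.6]
tcp_rot: [-3.142, -0.0, -2.856]
ft_force: [-1.0, -0.2, 0.7]
opening: 1.0
grip_force: 0.0
```

>>> arm_command([
  [0, 0, 0, 0, 1],
  [0, 0, 0, 0, 1],
])

```text
t: 18.05
eef_pos: [640.6, 178.7, 159.9]
tcp_rot: [3.142, -0.0, -2.858]
ft_force: [1.3, 0.1, 0.2]
opening: 0.998
grip_force: 0.0
```

```bash
python3 -c "
from h import *
c=wshot('w4');t=cam('top')
e=np.array([np.cos(np.radians(16.6)),np.sin(np.radians(16.6)),0]);g=np.array([-e[1],e[0],0]);O=np.array([611.6,173.9,0])
for n,p in dict(headtop=(0,0,73),plateL=(-23,75,90),plateR=(-23,-75,90),wallL=(25,75,90),wallR=(25,-75,90),headfront=(-9,0,72),headback=(9,0,72)).items():
  print(n,(wpx(c,O+p[0]*e+p[1]*g+[0,0,p[2]])*1.5).round(1))
go((*O[:2],150,196.6))
print(wT(c)[:3,3])
a=cv2.resize(c['frame'],None,fx=1.5,fy=1.5,interpolation=cv2.INTER_CUBIC)[:420]
b=cv2.resize(t['frame'][130:200,285:385],None,fx=2.5,fy=2.5,interpolation=cv2.INTER_CUBIC)
im=np.zeros((595,768,3),np.uint8);im[:420]=a;im[420:,:250]=b[:175];save('comp',im)"
```

```text
headtop [384.3 243.2]
plateL [518.8 208.6]
plateR [249.5 209.9]
wallL [513.8 291.3]
wallR [255.1 292.8]
headfront [384.3 227.7]
headback [384.4 257.8]
now [640.6 179.1 160. ] -163.67 F [-0.3  1.2 -0.5] t 18.15
[29.3, 3.2, 10.0] -0.3
[567.46189335 158.79971952 330.82658842]
```

View pics/comp.png

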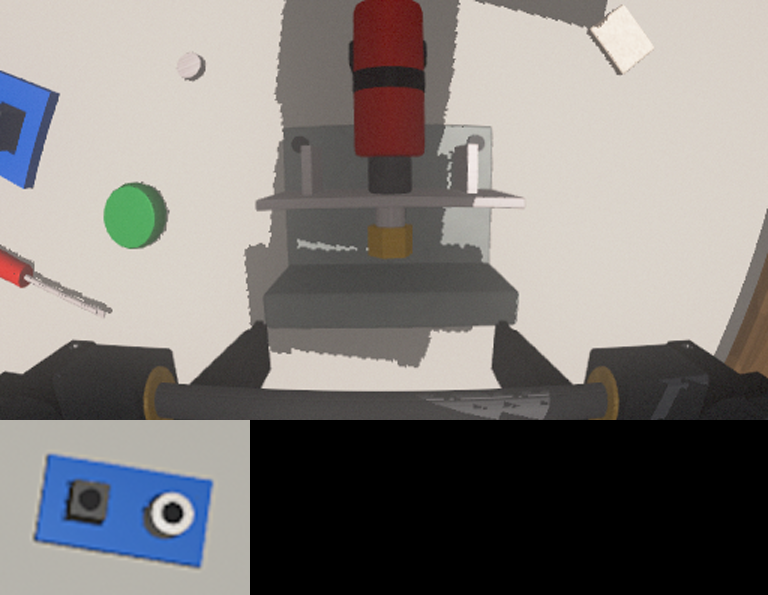

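Both parts sit in their nests, with the block at (89,500) and the collar at (172,513) in the inset. In the wrist view:
- **Plate:** its back edge runs from (257,209) to (525,207).
- **Wall:** its front edge is at y≈291.
- **Head:** at (390,242), about 6 px (3 mm) further along the stand's +y than predicted. Its stand x agrees with the prediction.

I'll aim between the two estimates along y and centre by the contact force.

```bash
python3 -c "
from h import *
go((611.3,175.5,130,196.5))"
```

```text
now [640.6 179.1 160. ] -163.67 F [-0.3  1.2 -0.5] t 18.15
[29.2, 4.8, 30.0] -0.2
```

>>> arm_command([
  [29, 5, 30, 0, 1],
  [29, 5, 30, 0, 1],
  [29, 5, 30, 0, 1],
  [29, 5, 30, 0, 1],
])

```text
t: 18.55
eef_pos: [612.4, 176.5, 130.7]
tcp_rot: [-3.141, 0.002, -2.855]
ft_force: [-0.5, 0.3, 1.0]
opening: 1.001
grip_force: 0.0
```

```bash
python3 -c "
from h import *
go((611.3,175.5,130,196.5),(611.3,175.5,41,196.5))"
```

```text
now [612.4 176.5 130.7] -163.58 F [-0.5  0.3  1. ] t 18.55
[1.3, -0.7, 0.7] -0.1
[1.5, -0.7, 89.7] -0.1
```

>>> arm_command([
  [1, -0.5, 0, 0, 1],
  [1, -0.5, 15, 0, 1],
  [1, -0.5, 30, 0, 1],
  [1, -0.5, 45, 0, 1],
  [1, -0.5, 60, 0, 1],
])

```text
t: 19.05
eef_pos: [610.5, 175.8, 68.6]
tcp_rot: [3.142, -0.0, -2.854]
ft_force: [0.7, 0.2, -1.0]
opening: 1.003
grip_force: 0.0
```

>>> arm_command([
  [0, 0, 15, 0, 1],
  [0, 0, 29, 0, 1],
  [0, 0, 29, 0, 1],
])

```text
t: 19.35
eef_pos: [609.5, 175.7, 38.5]
tcp_rot: [3.141, -0.003, -2.854]
ft_force: [0.7, 0.0, -0.2]
opening: 1.0
grip_force: 0.0
```

```bash
python3 -c "
from h import *
go((611.3,175.5,41,196.5))"
```

```text
now [609.5 175.7  38.5] -163.54 F [ 0.7  0.  -0.2] t 19.35
[-1.6, -0.7, -2.5] -0.0
```

Inside the gap with no contact. I'll close gently and watch the lateral force.

>>> arm_command([
  [-1, 0, -2, 0, 0.6],
  [-1, 0, -2, 0, 0.4],
  [-1, 0, -2, 0, 0.32],
  [-1, 0, -2, 0, 0.32],
  [-1, 0, -2, 0, 0.32],
])

```text
t: 19.85
eef_pos: [611.5, 176.2, 43.2]
tcp_rot: [3.142, 0.001, -2.854]
ft_force: [0.2, -0.4, -0.2]
opening: 0.637
grip_force: 0.0
```

>>> arm_command([
  [0, 0, 0, 0, 0.32],
  [0, 0, 0, 0, 0.32],
  [0, 0, 0, 0, 0.32],
  [0, 0, 0, 0, 0.32],
  [0, 0, 0, 0, 0.32],
])

```text
t: 20.35
eef_pos: [611.4, 176.2, 42.8]
tcp_rot: [3.142, 0.0, -2.854]
ft_force: [-0.3, 0.5, 0.3]
opening: 0.326
grip_force: 0.0
```

```bash
python3 -c "
from h import *
go((611.3,175.5,41,196.5));c=wshot('w5')
f=c['frame'];save('w5c',f[:,100:420],1.5)"
```

```text
now [611.4 176.2  42.8] -163.54 F [-0.3  0.5  0.3] t 20.35
[0.3, -0.6, 1.8] -0.0
```

View pics/w5c.png

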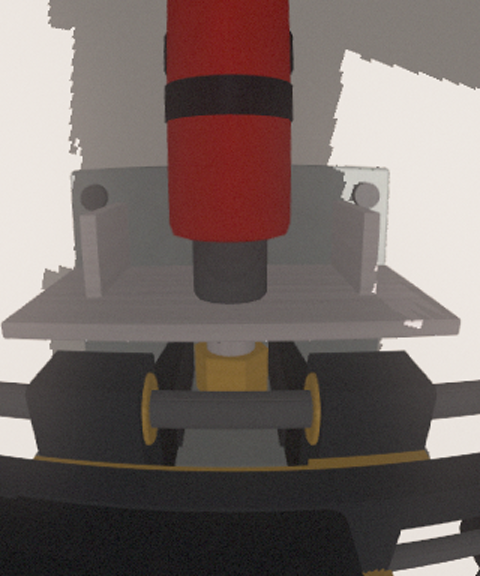

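The head (x 195–267) is centred between the fingers (x 190–272). I'll lower 2 mm and close fully.

>>> arm_command([
  [0, 0, 1.8, 0, 0.32],
  [0, 0, 1.8, 0, 0],
  [0, 0, 1.8, 0, 0],
  [0, 0, 1.8, 0, 0],
  [0, 0, 1.8, 0, 0],
])

```text
t: 20.9
eef_pos: [611.3, 176.2, 40.8]
tcp_rot: [3.141, -0.0, -2.854]
ft_force: [-0.1, -0.9, -3.4]
opening: 0.272
grip_force: 30.0
```

>>> arm_command([
  [0, 0, 0, 0, 0],
  [0, 0, 0, 0, 0],
  [0, 0, 0, 0, 0],
  [0, 0, 0, 0, 0],
  [0, 0, 0, 0, 0],
])

```text
t: 21.4
eef_pos: [611.3, 176.2, 40.8]
tcp_rot: [3.141, -0.0, -2.854]
ft_force: [0.3, 0.2, -6.6]
opening: 0.274
grip_force: 30.0
```

```bash
python3 -c "
from h import *
go((611.3,175.5,41,196.5));s=env.state();print(s['opening']*95,s['grip_force'],s['moment'])"
```

```text
now [611.3 176.2  40.8] -163.55 F [ 0.3  0.2 -6.6] t 21.4
[0.2, -0.7, -0.2] -0.0
26.071033349613298 29.998931251466274 [ 0.23578985 -0.06352859  0.02109768]
```

The opening is 26.1 mm, not the 24 mm across flats, so the flats may not be seated yet. I'll wait briefly and re-read.

>>> arm_command([
  [0, 0, 0, 0, 0],
  [0, 0, 0, 0, 0],
  [0, 0, 0, 0, 0],
  [0, 0, 0, 0, 0],
  [0, 0, 0, 0, 0],
])

```text
t: 21.9
eef_pos: [611.3, 176.2, 40.9]
tcp_rot: [3.141, -0.0, -2.854]
ft_force: [1.4, 0.9, -9.6]
opening: 0.269
grip_force: 30.0
```

```bash
python3 -c "
from h import *
s=env.state();print(s['opening']*95,s['grip_force'],s['moment'],s['ft_force'],s['eef_pos'])
import pickle
f0=pickle.load(open('w5.pkl','rb'))['frame'];c=wshot('w6');f=c['frame']
a=cv2.resize(f0[215:330,180:330],None,fx=2.6,fy=2.6,interpolation=cv2.INTER_CUBIC);b=cv2.resize(f[215:330,180:330],None,fx=2.6,fy=2.6,interpolation=cv2.INTER_CUBIC)
save('w56',np.hstack([a,b]))"
```

```text
25.52675926143012 29.998533949255943 [0.30426823 0.00690518 0.05321989] [ 1.37048179  0.94739667 -9.62216898] [611.27583148 176.17022954  40.89118172]
```

>>> arm_command([
  [0, 0, 0, 0, 0],
  [0, 0, 0, 0, 0],
  [0, 0, 0, 0, 0],
  [0, 0, 0, 0, 0],
  [0, 0, 0, 0, 0],
])

```text
t: 22.45
eef_pos: [611.3, 176.2, 40.9]
tcp_rot: [3.141, -0.0, -2.854]
ft_force: [-0.3, 1.6, -11.3]
opening: 0.269
grip_force: 30.0
```

>>> arm_command([
  [0, 0, 0, 0, 0],
  [0, 0, 0, 0, 0],
  [0, 0, 0, 0, 0],
  [0, 0, 0, 0, 0],
  [0, 0, 0, 0, 0],
])

```text
t: 22.95
eef_pos: [611.3, 176.2, 40.9]
tcp_rot: [3.141, -0.0, -2.854]
ft_force: [-0.1, 1.9, -13.0]
opening: 0.271
grip_force: 30.0
```

View pics/w56.png

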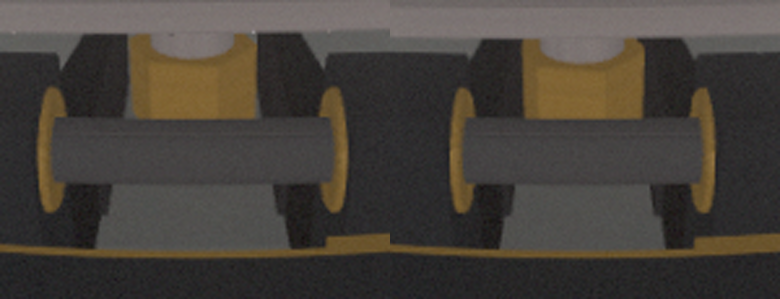

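Both fingers touch the head. However, the width stays near 25.7 mm and the force keeps creeping, so the head looks jammed off its flats. I'll estimate its angle numerically by projecting the hexagon edges into the images.

```bash
cat > hexfit.py <<'E'
from h import *
import pickle
e=np.array([np.cos(np.radians(16.5)),np.sin(np.radians(16.5)),0]);g=np.array([-e[1],e[0],0]);zz=np.array([0,0,1])
def prof(c,dy=0,rows=None):
    f=cv2.cvtColor(c["frame"],cv2.COLOR_RGB2LAB).astype(float)
    O=np.array([611.3,176.0,60]);best=[]
    # mean L of top surface: sample along y at several x, at surface height of the hexagon ~13
    for r in range(236,266,4):
        print(r,(c["frame"][r,225:285].astype(int).sum(1)//3).tolist())
    for th in range(-30,30,10):
        o=[]
        for k in range(6):
            a=np.radians(th+30+60*k)   # corner angle from y axis, right-handed about x
            if np.sin(a)>0.2:
                for x in(-9,0):
                    o.append(tuple(wpx(c,O+x*e+13.85*(np.cos(a)*g+np.sin(a)*zz)).round(1).tolist()))
        print(th,o)
E
python3 -c "
from hexfit import *
prof(pickle.load(open('w5.pkl','rb')))
print()
prof(wshot('w7'))"
```

```text
236 [47, 41, 42, 43, 71, 83, 85, 82, 84, 85, 80, 76, 79, 80, 81, 82, 81, 79, 84, 96, 104, 106, 106, 113, 114, 117, 116, 117, 113, 111, 115, 115, 115, 116, 111, 109, 108, 100, 90, 87, 79, 81, 78, 75, 81, 81, 85, 87, 89, 88, 87, 87, 87, 75, 39, 41, 43, 40, 37, 40]
240 [38, 37, 43, 38, 68, 84, 83, 81, 84, 84, 83, 84, 88, 92, 89, 90, 91, 94, 93, 92, 89, 91, 91, 92, 90, 88, 90, 87, 87, 87, 86, 87, 89, 86, 84, 88, 85, 84, 85, 86, 85, 86, 87, 88, 88, 91, 89, 88, 87, 88, 88, 86, 85, 72, 40, 45, 38, 46, 45, 45]
244 [43, 40, 43, 37, 56, 80, 83, 85, 83, 80, 81, 81, 86, 91, 96, 91, 92, 93, 92, 96, 93, 96, 90, 94, 92, 91, 94, 95, 96, 95, 96, 92, 94, 96, 95, 96, 96, 95, 92, 89, 86, 89, 88, 87, 87, 89, 87, 88, 87, 86, 87, 87, 85, 66, 42, 40, 40, 37, 41, 44]
248 [39, 37, 40, 44, 67, 84, 82, 81, 85, 86, 85, 83, 87, 91, 93, 93, 91, 92, 93, 92, 91, 90, 90, 92, 93, 91, 96, 90, 91, 93, 90, 93, 96, 94, 88, 90, 91, 91, 91, 86, 85, 87, 87, 88, 86, 84, 88, 89, 89, 87, 90, 86, 89, 70, 40, 38, 40, 42, 38, 43]
252 [43, 40, 37, 55, 75, 81, 83, 84, 82, 82, 85, 82, 86, 94, 94, 94, 94, 93, 94, 92, 90, 91, 93, 96, 9
[... 3176 characters left out ...]
4, 62, 64, 64, 66, 61, 60, 62, 62, 62, 63, 60, 63, 63, 63, 61, 62, 63, 62, 62, 61, 60, 65, 65, 63, 63, 62, 62, 59, 65, 67, 64, 65, 63, 64, 64, 63, 61, 63, 64, 61, 59, 61, 65, 63, 64, 62, 60, 65]
-30 [(264.2, 241.3), (264.0, 256.4), (237.5, 241.2), (237.9, 256.4)]
-20 [(260.0, 242.1), (259.9, 257.4), (233.9, 240.1), (234.3, 255.2)]
-10 [(275.0, 235.4), (274.6, 250.2), (255.5, 242.7), (255.5, 258.0), (230.9, 238.7), (231.4, 253.7)]
0 [(273.4, 237.1), (273.0, 252.0), (250.8, 242.8), (250.9, 258.1), (228.5, 237.1), (229.1, 252.0)]
10 [(271.0, 238.7), (270.6, 253.7), (246.1, 242.7), (246.3, 257.9), (227.0, 235.4), (227.6, 250.1)]
20 [(267.9, 240.1), (267.6, 255.2), (241.6, 242.1), (241.9, 257.4)]
```

The edges sit at columns 237.5 and 263.5, which is a flat on top. The fingers caught it corner-to-corner, about 30° off the flats. I'll open slightly, let the runner turn it, and re-grip when the flats come upright.

>>> arm_command([
  [0, 0, 0, 0, 0.33],
  [0, 0, 0, 0, 0.33],
  [0, 0, 0, 0, 0.33],
  [0, 0, 0, 0, 0.33],
  [0, 0, 0, 0, 0.33],
])

```text
t: 23.5
eef_pos: [611.7, 176.2, 41.5]
tcp_rot: [-3.142, 0.001, -2.854]
ft_force: [-0.6, 0.2, -0.2]
opening: 0.327
grip_force: 0.0
```

>>> arm_command([
  [0, 0, 0, 0, 0.33],
  [0, 0, 0, 0, 0.33],
  [0, 0, 0, 0, 0.33],
  [0, 0, 0, 0, 0.33],
  [0, 0, 0, 0, 0.33],
])

```text
t: 24.0
eef_pos: [611.4, 176.2, 41.0]
tcp_rot: [3.141, 0.0, -2.854]
ft_force: [-0.4, -0.1, -0.0]
opening: 0.329
grip_force: 0.0
```

```bash
cat > ang.py <<'E'
from h import *
import pickle,sys
c=wshot(sys.argv[1]);s=c["st"]
b=c["frame"][243:258,222:285].astype(float).mean((0,2))
print(s["t"],round(s["opening"],3),s["ft_force"]);print(list(zip(range(222,285),b.round().astype(int).tolist())))
E
python3 ang.py w8
```

```text
24.0 0.329 [-0.35489819 -0.06454256 -0.00270319]
[(222, 40), (223, 40), (224, 40), (225, 39), (226, 40), (227, 44), (228, 57), (229, 78), (230, 86), (231, 84), (232, 80), (233, 81), (234, 86), (235, 90), (236, 92), (237, 92), (238, 92), (239, 93), (240, 92), (241, 92), (242, 93), (243, 93), (244, 93), (245, 93), (246, 93), (247, 93), (248, 92), (249, 93), (250, 92), (251, 93), (252, 92), (253, 93), (254, 93), (255, 92), (256, 93), (257, 92), (258, 93), (259, 91), (260, 89), (261, 89), (262, 89), (263, 89), (264, 89), (265, 89), (266, 89), (267, 89), (268, 90), (269, 89), (270, 90), (271, 89), (272, 89), (273, 89), (274, 89), (275, 89), (276, 90), (277, 88), (278, 82), (279, 60), (280, 46), (281, 40), (282, 39), (283, 40), (284, 40)]
```

The edges are now at columns 233.7 and 259, so the angle is about −20° and turning at about +9°/s. I'll wait about 1.8 s and check.

>>> arm_command([
  [0, 0, 0, 0, 0.33],
  [0, 0, 0, 0, 0.33],
  [0, 0, 0, 0, 0.33],
  [0, 0, 0, 0, 0.33],
  [0, 0, 0, 0, 0.33],
])

```text
t: 24.55
eef_pos: [611.4, 176.2, 41.1]
tcp_rot: [3.142, 0.0, -2.854]
ft_force: [0.1, -0.5, -0.4]
opening: 0.331
grip_force: 0.0
```

>>> arm_command([
  [0, 0, 0, 0, 0.33],
  [0, 0, 0, 0, 0.33],
  [0, 0, 0, 0, 0.33],
  [0, 0, 0, 0, 0.33],
  [0, 0, 0, 0, 0.33],
])

```text
t: 25.05
eef_pos: [611.4, 176.2, 41.1]
tcp_rot: [3.142, 0.0, -2.854]
ft_force: [-0.5, -0.3, 0.1]
opening: 0.328
grip_force: 0.0
```

>>> arm_command([
  [0, 0, 0, 0, 0.33],
  [0, 0, 0, 0, 0.33],
  [0, 0, 0, 0, 0.33],
  [0, 0, 0, 0, 0.33],
  [0, 0, 0, 0, 0.33],
])

```text
t: 25.55
eef_pos: [611.4, 176.2, 41.1]
tcp_rot: [3.142, 0.0, -2.854]
ft_force: [0.7, 0.2, -0.1]
opening: 0.328
grip_force: 0.0
```

```bash
python3 ang.py w9
```

```text
25.55 0.328 [ 0.72373658  0.23125668 -0.10913188]
[(222, 41), (223, 40), (224, 41), (225, 41), (226, 41), (227, 45), (228, 57), (229, 77), (230, 86), (231, 87), (232, 89), (233, 91), (234, 91), (235, 91), (236, 91), (237, 91), (238, 91), (239, 91), (240, 91), (241, 91), (242, 91), (243, 92), (244, 91), (245, 91), (246, 91), (247, 91), (248, 91), (249, 91), (250, 90), (251, 92), (252, 91), (253, 91), (254, 90), (255, 91), (256, 90), (257, 90), (258, 91), (259, 91), (260, 91), (261, 91), (262, 91), (263, 91), (264, 90), (265, 91), (266, 91), (267, 90), (268, 91), (269, 91), (270, 91), (271, 91), (272, 91), (273, 91), (274, 91), (275, 90), (276, 88), (277, 85), (278, 82), (279, 60), (280, 46), (281, 40), (282, 40), (283, 41), (284, 41)]
```

Both faces are now equally lit, with corners at about 231 and 276, so the angle is about −6°. I'll close now.

>>> arm_command([
  [0, 0, 0, 0, 0.33],
  [0, 0, 0, 0, 0],
  [0, 0, 0, 0, 0],
  [0, 0, 0, 0, 0],
  [0, 0, 0, 0, 0],
])

```text
t: 26.1
eef_pos: [611.4, 176.2, 41.1]
tcp_rot: [3.141, 0.0, -2.854]
ft_force: [-0.2, 0.6, 0.7]
opening: 0.251
grip_force: 30.0
```

>>> arm_command([
  [0, 0, 0, 0, 0],
  [0, 0, 0, 0, 0],
  [0, 0, 0, 0, 0],
  [0, 0, 0, 0, 0],
  [0, 0, 0, 0, 0],
])

```text
t: 26.6
eef_pos: [611.4, 176.2, 41.1]
tcp_rot: [3.141, 0.0, -2.854]
ft_force: [0.1, 0.4, 0.1]
opening: 0.252
grip_force: 30.0
```

>>> arm_command([
  [0, 0, 0, 0, 0],
  [0, 0, 0, 0, 0],
  [0, 0, 0, 0, 0],
  [0, 0, 0, 0, 0],
  [0, 0, 0, 0, 0],
])

```text
t: 27.1
eef_pos: [611.4, 176.2, 41.1]
tcp_rot: [3.141, 0.0, -2.854]
ft_force: [-0.7, 0.4, 0.3]
opening: 0.249
grip_force: 30.0
```

```bash
python3 ang.py w10
```

```text
27.1 0.249 [-0.72572068  0.4278628   0.32947141]
[(222, 37), (223, 37), (224, 37), (225, 39), (226, 40), (227, 42), (228, 42), (229, 41), (230, 41), (231, 50), (232, 78), (233, 90), (234, 90), (235, 91), (236, 90), (237, 91), (238, 91), (239, 90), (240, 91), (241, 90), (242, 91), (243, 91), (244, 91), (245, 90), (246, 91), (247, 90), (248, 91), (249, 91), (250, 91), (251, 90), (252, 91), (253, 91), (254, 91), (255, 91), (256, 91), (257, 91), (258, 90), (259, 92), (260, 92), (261, 92), (262, 91), (263, 92), (264, 92), (265, 92), (266, 91), (267, 91), (268, 90), (269, 91), (270, 90), (271, 91), (272, 91), (273, 92), (274, 91), (275, 82), (276, 45), (277, 40), (278, 41), (279, 42), (280, 42), (281, 41), (282, 39), (283, 38), (284, 37)]
```

The flats are gripped at 23.8 mm, with a steady 30 N grip and no growing drag force, so the head is stopped. Handing in.

```bash
python3 -c "
from cell import env
print(env.job_done())"
```

```text
the job is handed in; nothing more can be done
None
```

The collar and block are in their matching nests and let go of, and the job was handed in at about 27 s with the bolt head held still across its flats (23.8 mm, 30 N); my first grip on it caught the corners, so I reopened and gripped again.

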